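# Top up the two-bay die magazine

### The arm

A 6-joint arm with a two-finger parallel gripper is mounted at the origin on the work surface; the furniture and walls round the work are solid. World frame = base frame: x ahead of the robot, y to its left, z up, the work surface at z = 0. Lengths are in mm, angles in rad, forces in N, time in s.
With the tool pointing down it reaches from about 350 to 875 mm from the base axis. Payload 4.2 kg.
Tool frame: the origin (TCP) lies midway between the tips of the shut fingers; the grasp point (between the pads) lies 19 mm behind it (tcp_to_grasp is the distance from the TCP to the grasp point, in mm); z points along the fingers, y is the line along which they close (so a half turn about z gives the same grasp; the last joint's range is limited). The gripper opens to 85 mm and grips with 20 to 120 N. Pads are 22 mm wide; open, the fingers measure 114 mm over their backs; the gripper's body (76 mm by 85 mm) begins 54 mm behind the grasp point. The pads swing forward as they close: fully open they stand 13 mm farther back than shut.
Start: joints at [-0.932, 0.385, 0.008, 0, -1.194, -0.259], TCP at [231.723, -580.434, 209.312] pointing down, gripper open.
Joint ranges: [-3.14, 3.14], [-1.21, 2.06], [-1.07, 1.41], [-3.16, 2.05], [-2.99, -0.16], [-3.1, 3.1]. Speed limits (rad/s): [2.79, 2.79, 3.14, 3.14, 3.14, 3.14].

### API

Orientations are given as a unit quaternion [x, y, z, w].
In Python, from bench import read_state, get_image, job_done, tcp_to_grasp gives the robot as it stands.
- The arm moves only by the tool jog_arm, never from a script. Its argument "plan" is a list of rows, each a list of 3 entries, a list of its own where there are three numbers: the finger opening in mm, from 0 to 85.4, then the shift along the tool's x, y, z as a fraction of full scale, then the turn, a rotation vector about the tool's x, y, z as a fraction of full scale. A call has 1 to 10 rows; each row is the pose to reach, as a shift and turn from the pose commanded when the call began, along the tool's axes at that moment; what a row does not reach only later rows make up. Full scale, the value 1, is 0.1 m for a shift and 60 degrees for a turn. A row lasts 1/8 s, in which the tool goes at most 62.5 mm and 10.7 degrees, less where a joint would pass 70% of its speed; a pose out of reach is approached as far as the arm can. A call with a number of a shift or a turn outside -1 to 1 is refused whole. A call with a gripper value outside its range is refused whole. The fingers move at their own pace and stop on an object; the grip force is fixed at half the most. Time passes only in rows, so rows that repeat a pose let the fingers close. It gives the time, the measured TCP pose, the force, the opening and the grip force at its end, in the units of the state.
- read_state(): the state, without advancing time (a new reading comes with each control period).
- get_image(name): name is "scene" or "top" or "wrist"; returns a dict with "img" (420x560x3 uint8, red, green, blue), "range_z" (420x560 float32, mm along the optical axis (not along the pixel's ray), 0 where there is no reading), "intrinsics" (3x3 intrinsics, pixels), "extrinsics" (4x4, takes a point from camera to world coordinates); the wrist camera has in their place "tool_from_camera" (4x4, takes a point from camera to tool coordinates, whose origin is the TCP and whose axes are the flange's). Camera axes: x right, y down, z forward; pixel columns grow to the right and rows downward; lengths in mm; the calibration is good to about 2 mm. A picture is of the moment at which its call begins: read the wrist's pose just before it.
- job_done(): hands the job in; it is judged then, once.
The state is a dict: "clock": time; "joints": joint angles; "joint_vel": joint speeds; "joint_efforts": joint torques, N m; "position": TCP position; "ee_rot": TCP orientation; "contact_force": force on the tool from outside, world axes, zero at the start; "wrist_torque": the same for the moment, N m; "gripper_width": finger opening in mm; "grasp_force": force on a finger pad.
Only numpy, scipy, OpenCV 4.12 (cv2) and the standard library are available. Lean on these libraries where they do the work, as an engineer would, in place of code of your own. Each camera call takes 0.05 s, during which the arm holds its last target. There are 200 camera calls.

### The job

Load the two loose steel die blocks into the two-bay spring magazine, lying flat, one in each bay: push each one down past the sprung retaining lips until both lips have snapped out over its top, then let go so that the spring holds it up under the lips. Press gently and stop once the lips have snapped: do not ram a pusher onto its bottom stop, and leave the other things on the bench where they are.

Things in the scene. Friction and masses are not known exactly. Their poses are not given: they have to be found in the camera images.
- magazine: Two-bay spring magazine, fixed; origin: centre of the underside of its aluminium base (204 mm along its x, 62 along y, 16 high). A blue bay stands 47 mm to either side along x, each clamped at its own height setting h, 0 to 15 mm up: new every time, in no listed entry, to be felt or seen. Above the bench: rim 87 mm + h, underside of lips 58 mm + h, a die laid loosely on the lips has its underside near 70 mm + h
- bay_a_mid (a point): on the centre line of the bay on the magazine's -x side, 61 mm above the bench; part of the fixed base, so it does not follow h. x along the row of bays, z up. The bay is an open-topped shaft, inside 62.4 mm along x by 30.4 along y (1.2 mm play round a die, length along x), flared 5 mm at the rim. Its long sides are open over the middle 40 mm, rim to floor, so fingers holding a die across its width can go down with it
- bay_b_mid (a point): the same for the +x bay. At each end of a shaft a 20 mm wide steel lip juts 6 mm in (4 to 5 mm over the die), slope on top, flat underside. It is sprung along x, yields outwards as a die is pressed down and snaps back once the die's top is below the lip's underside (die centre then at 49 mm + h above the bench)
- bay_a_foot (a point): where the centre line of the -x bay meets the top of the base, 16 mm above the bench. Below the lips a sprung pusher (about 4 N at the top, 6 N at the bottom) lifts the die up against the lips when let go. Pressing a die past the lips takes about 9 to 15 N; as they snap the force falls by about 2 to 5 N, and the die can no longer be drawn up. The pusher's hard stop is only 5 mm below the snap
- bay_b_foot (a point): the same for the +x bay. It is damaged by more than 30 N from a die on a pusher, 30 N from the fingers, or 60 N from a die altogether, side forces included
- die_1_center (a point): loose steel die block lying flat on the bench, 60 mm long, 28 mm wide, 18 mm high, about 0.2 kg; this point is its centre, 9 mm below its top; its y axis runs along its 60 mm length, x across its 28 mm width, z up. Both dies are alike and may go into either bay, either way round.
- die_2_center (a point): loose steel die block lying flat on the bench, 60 mm long, 28 mm wide, 18 mm high, about 0.2 kg; this point is its centre, 9 mm below its top; its y axis runs along its 60 mm length, x across its 28 mm width, z up. Both dies are alike and may go into either bay, either way round.
- step_gauge: bystander: white stepped gauge block, 26 x 68 x 24 mm; origin at the centre of its underside; leave it where it is
- clamp_knob: bystander: black lobed clamp knob with a stud pointing up, 36 x 35 x 38 mm; origin at the centre of its underside; leave it where it is
- capacitor: bystander: dark blue capacitor standing upright, 25 mm across, 46 mm high; origin at the centre of its underside; leave it where it is
Not all that is in view belongs to the job. Leave any green look-alike of the part that bears die_2_center alone.

How it is judged (in metres and radians):
On the way:
1. the first die is in a bay with both lips snapped out over it (((distance between die_1_center and bay_a_c0 below 0.0315 m and distance between bay_a_lip0_c0 and bay_a_lip1_c0 below 0.067 m and angle between die_1_center's own z axis and vertical below 0.06 rad) or (distance between die_1_center and bay_b_c0 below 0.0315 m and distance between bay_b_lip0_c0 and bay_b_lip1_c0 below 0.067 m and angle between die_1_center's own z axis and vertical below 0.06 rad) or (distance between die_2_center and bay_a_c0 below 0.0315 m and distance between bay_a_lip0_c0 and bay_a_lip1_c0 below 0.067 m and angle between die_2_center's own z axis and vertical below 0.06 rad) or (distance between die_2_center and bay_b_c0 below 0.0315 m and distance between bay_b_lip0_c0 and bay_b_lip1_c0 below 0.067 m and angle between die_2_center's own z axis and vertical below 0.06 rad))), for 0.2 s.
At the end, for the whole second after the job is handed in: One die is in each bay, lying level (within 0.06 rad), its top no more than 1.5 mm higher than the underside of the lips, both lips of each bay out over it to within 2 mm, at rest and let go ((((distance between die_1_center and bay_a_c0 below 0.0315 m and distance between bay_a_lip0_c0 and bay_a_lip1_c0 below 0.067 m and angle between die_1_center's own z axis and vertical below 0.06 rad) and (distance between die_2_center and bay_b_c0 below 0.0315 m and distance between bay_b_lip0_c0 and bay_b_lip1_c0 below 0.067 m and angle between die_2_center's own z axis and vertical below 0.06 rad)) or ((distance between die_2_center and bay_a_c0 below 0.0315 m and distance between bay_a_lip0_c0 and bay_a_lip1_c0 below 0.067 m and angle between die_2_center's own z axis and vertical below 0.06 rad) and (distance between die_1_center and bay_b_c0 below 0.0315 m and distance between bay_b_lip0_c0 and bay_b_lip1_c0 below 0.067 m and angle between die_1_center's own z axis and vertical below 0.06 rad))) and linear speed of each of die_1, die_2 below 0.01 m/s); the robot touches nothing.
It fails at once if more than 30 N from a die on a pusher (rammed onto its stop) (contact force between any of die_1, die_2 and bay_a_pusher_c0 above 30 N or contact force between any of die_1, die_2 and bay_b_pusher_c0 above 30 N).
It fails at once if more than 60 N between a die and the magazine altogether (contact force between any of die_1, die_2 and magazine above 60 N).
It fails at once if more than 30 N between the fingers and the magazine (contact force between the fingers and magazine above 30 N).
It fails at once if a bystander was moved more than 20 mm (distance of any of step_gauge, clamp_knob, capacitor from where it was at the start of the episode above 0.02 m).
It also fails if it takes over 58 s, if anything falls off the work surface, if the arm or the gripper's body presses on something with over 40 N, if the wrist force passes 120 N, or if a joint passes its speed limit or range.

## Working session

There is one attempt and no reset: what is moved stays moved. The work goes in short steps, Python scripts to look and compute and a tool call to move; the robot and the scene stay as the last step left them, time stands still between calls to the robot, and variables do not carry over. Pictures are saved under pics/ and viewed, at most 10 in all, crops included, and the job is handed in when it is done.

Besides the shell and the picture viewer there is one more tool, called after "Emit:" by a JSON object that holds its "method" and its "body", one argument or row to a line. jog_arm: Moves the arm, as the interface text tells. Its arguments: {"type":"object","properties":{"plan":{"type":"array"}},"required":["plan"]}

```bash
ls; mkdir -p pics
python3 - <<'E'
from bench import *
import cv2,numpy as np
s=read_state();print(s)
for n in("scene","top"):
    d=get_image(n);np.savez(f"{n}.npz",**{k:v for k,v in d.items()})
    cv2.imwrite(f"pics/{n}0.png",d["img"][:,:,::-1]);print(d["intrinsics"],d["extrinsics"])
E
```

```text
pics
{'clock': 0.0, 'joints': array([-9.32416434e-01,  3.85534775e-01,  6.62189649e-03, -4.80905498e-04,
       -1.19400378e+00, -2.58567420e-01]), 'joint_vel': array([-0.00132247, -0.00017626,  0.0006845 ,  0.00095963, -0.00145242,
       -0.00108872]), 'joint_efforts': array([-9.07180638e-04, -3.92291415e+01,  1.88404083e+01,  4.18636858e+00,
       -4.64248602e-03,  2.28727288e-05]), 'position': array([ 231.47234545, -579.87332624,  208.23593396]), 'ee_rot': array([-1.88679592e-01,  9.82038104e-01,  1.05223083e-03, -2.58288650e-04]), 'contact_force': array([ 0.48292117, -0.04916124, -0.59371691]), 'wrist_torque': array([-0.00455479,  0.00964405,  0.01770319]), 'grasp_force': 0.0, 'gripper_width': 85.41208778620127}
[[504.45604876   0.         271.24238266]
 [  0.         504.45604876 210.23697725]
 [  0.           0.           1.        ]] [[ 6.57276327e-01 -3.70582799e-01  6.56244024e-01 -2.38266771e+02]
 [-7.53584278e-01 -3.11695616e-01  5.78754334e-01 -9.08886878e+02]
 [-9.92801581e-03 -8.74936702e-01 -4.84135521e-01  6.22990319e+02]
 [ 0.00000000e+00  0.00000000e+00  0.00000000e+00  1.00000000e+00]]
[[499.5204127    0.         275.39302228]
 [  0.         499.5204127  214.5229739 ]
 [  0.           0.           1.        ]] [[-7.30190752e-03 -9.95243755e-01  9.71419068e-02  4.12307854e+02]
 [-9.99890111e-01  8.52011041e-03  1.21315466e-02 -2.59571721e+02]
 [-1.29015058e-02 -9.70426485e-02 -9.95196601e-01  1.02318367e+03]
 [ 0.00000000e+00  0.00000000e+00  0.00000000e+00  1.00000000e+00]]
```

View pics/scene0.png

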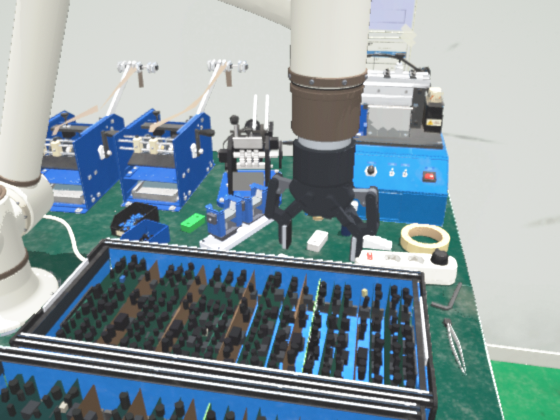

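View pics/top0.png

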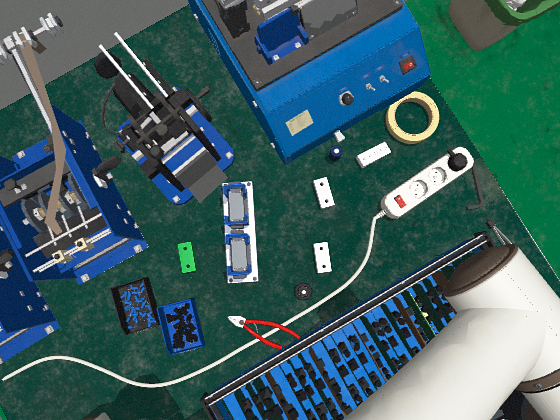

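Candidates for a die in the top view: white blocks at (323,193), (321,257) and (373,154), and a green one at (187,257). The green one is the look-alike. One of the white ones must be the 24 mm high step gauge, probably (373,154). The magazine is at (240,232). I'll check this with sizes, heights and one crop.

```bash
cat > h.py <<'E'
import numpy as np,cv2
def ray(d,uv,z):
    K=d["intrinsics"];T=d["extrinsics"]
    r=T[:3,:3]@np.linalg.solve(K,np.array([uv[0],uv[1],1.]));o=T[:3,3]
    return o+r*(z-o[2])/r[2]
def cloud(d):
    K=d["intrinsics"];T=d["extrinsics"];Z=d["range_z"]
    v,u=np.mgrid[:Z.shape[0],:Z.shape[1]]
    p=np.stack([(u-K[0,2])/K[0,0]*Z,(v-K[1,2])/K[1,1]*Z,Z],-1)@T[:3,:3].T+T[:3,3]
    p[Z==0]=np.nan;return p
def rect(d,mask,z):
    c=max(cv2.findContours(mask.astype(np.uint8),cv2.RETR_EXTERNAL,cv2.CHAIN_APPROX_NONE)[0],key=cv2.contourArea)
    w=np.array([ray(d,q[0],z)[:2] for q in c],np.float32)
    (x,y),s,a=cv2.minAreaRect(w)
    if s[0]<s[1]: s=s[::-1];a+=90
    return np.round([x,y,s[0],s[1],a%180],1)   # long axis angle, deg
E
python3 - <<'E'
from h import *
d=dict(np.load("top.npz"));P=cloud(d);im=d["img"].astype(int)
white=(im.min(2)>150)&(im.max(2)-im.min(2)<50)
green=(im[:,:,1]>150)&(im[:,:,0]<100)
def box(m,u,v,r=24):
    o=np.zeros_like(m);o[v-r:v+r,u-r:u+r]=m[v-r:v+r,u-r:u+r];return o
for n,(u,v),z in[("a",(323,193),18),("b",(321,257),18),("c",(373,154),24)]:
    m=box(white,u,v);print(n,rect(d,m,z),np.nanpercentile(P[m][:,2],[10,50,90]))
print("bench z",np.nanmedian(P[225:235,290:310,2]))
# magazine: base white/alu, blue bays
bl=(im[:,:,2]>120)&(im[:,:,0]<90)
for u,v in((238,204),(238,255)):
    m=box(bl,u,v,27);print("bay",rect(d,m,90),np.nanpercentile(P[m][:,2],[10,50,80,90,95]))
m=np.zeros_like(white);m[178:288,222:262]=1
b=m&(P[:,:,2]>10)&(P[:,:,2]<22);print("base",rect(d,b,16),b.sum())
b=m&(P[:,:,2]>10);print("all",rect(d,b,50))
c=cv2.resize(d["img"][130:310,210:410,::-1],None,fx=4,fy=3.3*4/3.3*0.83);cv2.imwrite("pics/c.png",c)
print(c.shape)
E
```

```text
a [ 555.2 -345.7   59.4   27.6   15.3] [15.97222628 18.46111835 20.5069179 ]
b [ 424.2 -340.5   59.2   27.5    7.3] [16.22971612 18.60040776 20.57719684]
c [ 632.5 -448.3   64.9   25.6  116.3] [ 8.39461012 17.35072502 24.84710935]
bench z 0.5174161550266945
bay [ 553.2 -169.5   43.3   18.7   92.9] [87.01700659 91.08513382 93.1941139  94.51301484 95.41242097]
bay [ 460.3 -175.    43.6   17.9   92.4] [ 95.0171245   99.37522603 101.59974274 102.5451662  103.36460553]
base [ 477.2 -175.3  203.6   62.     3.2] 1067
all [ 479.5 -177.5  205.8   60.6    3.2]
(598, 800, 3)
```

View pics/c.png

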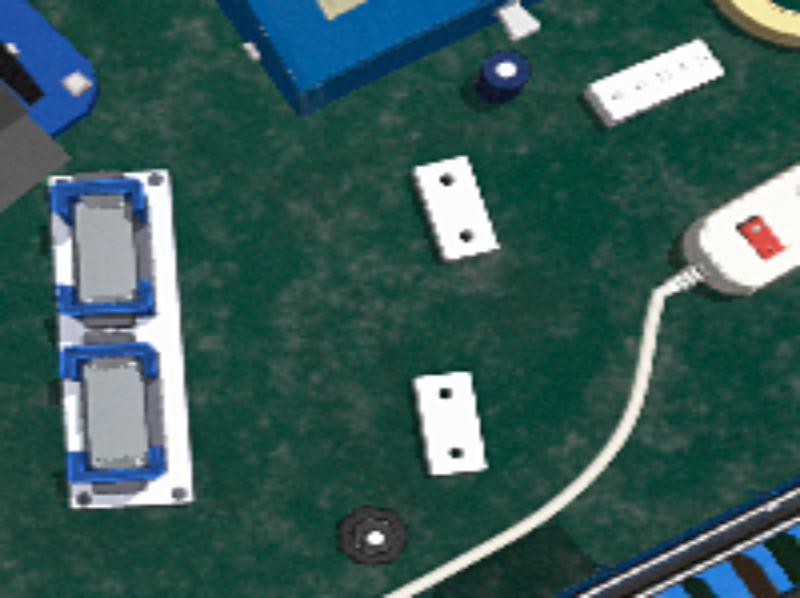

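Blocks a and b measure 59 x 27.5 mm with their tops at 18 mm and have two holes each, so they are the dies. Block c is 24 mm high with steps, so it is the step gauge. I'll refine the bays and work out the first move.

```bash
cat >> h.py <<'E'
from scipy.spatial.transform import Rotation as R
def go(x,y,z,yaw,s=None):
    "shift/turn fractions to bring tool to x,y,z with tool-y line at world yaw deg (tool down)"
    from bench import read_state
    s=s or read_state();r=R.from_quat(s["ee_rot"]);p=np.array(s["position"])
    a=np.radians(yaw);Y=np.array([np.cos(a),np.sin(a),0]);Z=np.array([0,0,-1.]);X=np.cross(Y,Z)
    t=R.from_matrix(np.stack([X,Y,Z],1))
    print("pos",p.round(1),"F",np.round(s["contact_force"],1),"w",round(s["gripper_width"],1),"t",round(s["clock"],2))
    print("shift",(r.inv().apply(np.array([x,y,z])-p)/100).round(3),"turn",((r.inv()*t).as_rotvec(degrees=True)/60).round(3))
E
python3 - <<'E'
from h import *
for n in("top","scene"):
    d=dict(np.load(n+".npz"));P=cloud(d)
    x,y,z=P[...,0],P[...,1],P[...,2]
    near=(abs(x-478)<120)&(abs(y+176)<45)
    ang=np.radians(3.2);s=(x-478)*np.cos(ang)+(y+176)*np.sin(ang)
    for q in(-1,1):
        m=near&(q*s>5)&(z>78)&(z<115)
        q2=P[m];pts=q2[:,:2].astype(np.float32)
        print(n,q,m.sum(),cv2.minAreaRect(pts),np.percentile(pts,[1,99],axis=0).mean(0),"z",np.percentile(q2[:,2],[50,75,90,97]).round(1))
    if n=="top":
        for k in(-47,47):
            mm=near&(abs(s-k)<20)&(abs(y+176)<14);print("pusher/inside z",np.nanpercentile(z[mm],[10,50,90]))
go(424,-340,120,97.3)
E
```

```text
top -1 408 ((429.04364013671875, -177.56988525390625), (87.62455749511719, 44.28402328491211), 3.5912387371063232) [ 429.23966019 -177.87770645] z [ 97.  100.2 102.  103.5]
top 1 341 ((526.1709594726562, -171.72702026367188), (86.20942687988281, 44.20039749145508), 3.328613042831421) [ 525.78095093 -172.41756897] z [90.2 92.4 94.2 95.5]
pusher/inside z [69.47098803 71.89317784 74.22861745]
pusher/inside z [28.84113025 63.68040527 66.17409157]
scene -1 383 ((426.1930847167969, -180.1526641845703), (85.31914520263672, 45.27933883666992), 2.96296763420105) [ 426.33296143 -180.21404709] z [89.6 95.1 98.3 99.5]
scene 1 211 ((523.2722778320312, -174.11634826660156), (80.3011703491211, 44.16767120361328), 3.8522539138793945) [ 523.85414124 -174.13685379] z [86.  89.2 91.3 92.2]
pos [ 231.5 -579.9  208.4] F [0.2 0.5 0.3] w 85.6 t 0.1
shift [-2.677  1.513  0.886] turn [ 0.002 -0.     0.241]
```

Emit:
{"method": "jog_arm", "body": {
  "plan": [
    [85,[-0.5,0.3,0],[0,0,0.12]],
    [85,[-1,0.6,0.2],[0,0,0.241]],
    [85,[-1,0.6,0.2],[0,0,0.241]]
  ]
}}

```text
clock: 0.48
position: [303.3, -484.0, 187.5]
ee_rot: [-0.066, 0.998, 0.002, -0.001]
contact_force: [1.3, -0.1, 0.1]
gripper_width: 85.4
grasp_force: 0.0
```

```bash
python3 -c "
from h import *
go(424,-340,120,97.3)"
```

```text
pos [ 303.3 -484.   187.5] F [ 1.3 -0.1  0.1] w 85.4 t 0.47
shift [-1.387  1.267  0.678] turn [ 0.004 -0.002  0.004]
```

Emit:
{"method": "jog_arm", "body": {
  "plan": [
    [85,[-0.5,0.5,0],[0,0,0]],
    [85,[-0.95,0.95,0],[0,0,0]],
    [85,[-0.95,0.95,0],[0,0,0]]
  ]
}}

```text
clock: 0.85
position: [386.1, -379.7, 189.6]
ee_rot: [-0.066, 0.998, -0.0, 0.0]
contact_force: [-0.7, -0.7, 0.0]
gripper_width: 85.1
grasp_force: 0.0
```

Emit:
{"method": "jog_arm", "body": {
  "plan": [
    [85,[-0.43,0.31,0.3],[0,0,0]],
    [85,[-0.43,0.31,0.68],[0,0,0]],
    [85,[-0.43,0.31,0.68],[0,0,0]]
  ]
}}

```text
clock: 1.23
position: [421.0, -344.7, 118.6]
ee_rot: [-0.063, 0.998, 0.002, -0.003]
contact_force: [0.3, -0.7, 1.0]
gripper_width: 85.1
grasp_force: 0.0
```

```bash
cat >> h.py <<'E'
def wrist():
    "wrist picture with extrinsics made from the measured TCP pose"
    from bench import read_state,get_image
    s=read_state();d=get_image("wrist");T=np.eye(4);T[:3,:3]=R.from_quat(s["ee_rot"]).as_matrix();T[:3,3]=s["position"]
    d["extrinsics"]=T@d["tool_from_camera"];return s,d
E
python3 - <<'E'
from h import *
s,d=wrist();np.savez("w1.npz",**d);P=cloud(d);im=d["img"].astype(int)
print(d["tool_from_camera"].round(2),d["intrinsics"])
m=(P[...,2]>9)&(P[...,2]<26)&(im.min(2)>120);print(rect(d,m,18),np.nanmedian(P[m][:,2]))
cv2.imwrite("pics/w1.png",d["img"][:,:,::-1])
go(424,-340,120,97.3,s)
E
```

```text
[[-0.0000e+00 -9.4000e-01 -3.3000e-01  8.5120e+01]
 [ 1.0000e+00 -0.0000e+00 -0.0000e+00 -9.0000e-02]
 [ 0.0000e+00 -3.3000e-01  9.4000e-01 -1.6451e+02]
 [ 0.0000e+00  0.0000e+00  0.0000e+00  1.0000e+00]] [[297.89223765   0.         281.24593791]
 [  0.         297.89223765 208.88478367]
 [  0.           0.           1.        ]]
[ 442.2 -181.2  137.9   63.4    2.7] 16.628817967587025
pos [ 421.  -344.7  118.6] F [ 0.3 -0.7  1. ] w 85.1 t 1.23
shift [-0.035  0.043 -0.014] turn [ 0.004 -0.006 -0.   ]
```

View pics/w1.png

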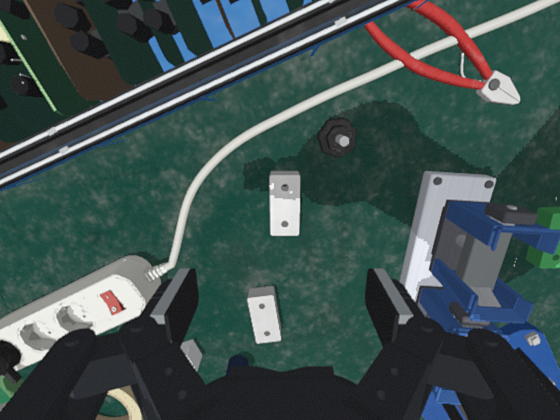

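The wrist view shows die b at about (285,203), partly in shadow, and die a at (263,315). The knob is at (337,135) and the magazine is on the right. I'll measure both dies here.

Run:
```python
from h import *
d=dict(np.load("w1.npz"));P=cloud(d);im=d["img"].astype(int)
for c in((424,-340),(555,-346)):
    for lim in(90,110,120):
        m=(np.hypot(P[...,0]-c[0],P[...,1]-c[1])<50)&(P[...,2]>9)&(P[...,2]<26)&(im.min(2)>lim)
        print(rect(d,m,18),np.nanmedian(P[m][:,2]))
m=(np.hypot(P[...,0]-424,P[...,1]+340)<50)&(P[...,2]>9)
print(rect(d,m,18))
```

```text
[ 422.5 -341.4   61.4   27.6    8.4] 17.72254097331509
[ 422.5 -341.4   61.4   27.6    8.4] 17.724129522574373
[ 423.3 -340.9   59.1   27.8    7.2] 17.746370450704603
[ 551.4 -346.    65.5   28.9   15.3] 17.570323071492226
[ 551.4 -346.1   65.5   28.5   15.3] 17.59607492306182
[ 554.  -345.5   60.2   28.4   15.2] 17.695571049277248
[ 594.1 -313.   358.8  212.6   97. ]
```

```bash
python3 -c "
from h import *
go(423.5,-340.8,4,97.2)"
```

```text
pos [ 422.4 -345.9  120.8] F [-0.  -0.5  1.6] w 85.0 t 1.27
shift [-0.021  0.048  1.168] turn [ 0.001 -0.003  0.001]
```

Emit:
{"method": "jog_arm", "body": {
  "plan": [
    [50,[-0.02,0.048,0.4],[0,0,0]],
    [50,[-0.02,0.048,0.85],[0,0,0]],
    [50,[-0.02,0.048,0.85],[0,0,0]],
    [50,[-0.02,0.048,0.85],[0,0,0]]
  ]
}}

```text
clock: 1.78
position: [426.1, -341.8, 38.8]
ee_rot: [-0.064, 0.998, -0.001, 0.002]
contact_force: [-0.1, 0.3, 0.3]
gripper_width: 50.0
grasp_force: 0.0
```

```bash
python3 -c "
from h import *
from bench import *
go(423.5,-340.8,4,97.2)
for i in range(4): s,d=wrist();print(s['position'].round(1))
go(423.5,-340.8,4,97.2)
P=cloud(d);im=d['img'].astype(int)
m=(np.hypot(P[...,0]-424,P[...,1]+340)<45)&(P[...,2]>9)&(P[...,2]<26)&(im.min(2)>120)
print(rect(d,m,18),np.nanmedian(P[m][:,2]))
"
```

```text
pos [ 426.1 -341.8   38.8] F [-0.1  0.3  0.3] w 50.0 t 1.77
shift [0.026 0.014 0.348] turn [-0.003  0.003  0.002]
[ 426.1 -341.8   38.8]
[ 426.4 -341.6   39. ]
[ 426.3 -341.4   39. ]
[ 426.  -341.1   38.7]
pos [ 425.8 -340.9   38.3] F [ 0.2 -0.6  0.5] w 50.3 t 1.98
shift [0.024 0.004 0.343] turn [-0.002  0.003  0.002]
[ 423.4 -341.    59.1   27.8    7.4] 17.796050053782068
```

Emit:
{"method": "jog_arm", "body": {
  "plan": [
    [50,[0.024,0.003,0.2],[0,0,0]],
    [50,[0.024,0.003,0.34],[0,0,0]],
    [50,[0.024,0.003,0.34],[0,0,0]],
    [50,[0.024,0.003,0.34],[0,0,0]]
  ]
}}

```text
clock: 2.48
position: [422.7, -340.4, 2.8]
ee_rot: [-0.064, 0.998, -0.0, 0.0]
contact_force: [0.0, 0.4, 0.2]
gripper_width: 49.8
grasp_force: 0.0
```

Emit:
{"method": "jog_arm", "body": {
  "plan": [
    [20,[0,0,0],[0,0,0]],
    [20,[0,0,0],[0,0,0]],
    [20,[0,0,0],[0,0,0]],
    [20,[0,0,0],[0,0,0]]
  ]
}}

```text
clock: 2.98
position: [422.2, -340.1, 2.4]
ee_rot: [-0.064, 0.998, -0.0, 0.0]
contact_force: [0.3, -0.1, -0.7]
gripper_width: 20.2
grasp_force: 0.0
```

```bash
python3 -c "
from h import *
go(423.5,-340.8,140,97.2)"
```

```text
pos [ 422.2 -340.1    2.4] F [ 0.3 -0.1 -0.7] w 20.2 t 2.98
shift [-0.012 -0.008 -1.376] turn [-0.     0.     0.002]
```

The fingers closed to 20 mm without gripping anything, so I'll look.

Run:
```python
from h import *
from bench import *
s,d=wrist();P=cloud(d);t=get_image("scene")
cv2.imwrite("pics/m1.png",np.hstack([cv2.resize(d["img"][:,:,::-1],(400,300)),cv2.resize(t["img"][190:295,240:380,::-1],(400,300))]))
print(read_state()["gripper_width"],read_state()["grasp_force"])
```

```text
19.647468209945945 0.0
```

View pics/m1.png

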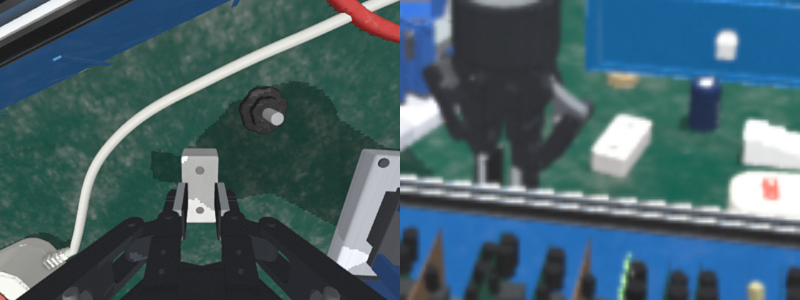

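Run:
```python
from h import *
from bench import *
s,d=wrist();P=cloud(d);im=d["img"].astype(int)
print(s["position"],s["ee_rot"],d["tool_from_camera"].round(4),d["intrinsics"])
C=np.linalg.inv(d["tool_from_camera"])
for p in([0,0,0],[0,0,-19],[0,14,-19],[0,-14,-19],[0,-10,0],[0,10,0]):
    q=d["intrinsics"]@(C@np.array(p+[1.]))[:3];print(p,(q[:2]/q[2]).round(0),(q[:2]/q[2]*400/560).round(0))
m=(np.hypot(P[...,0]-424,P[...,1]+340)<45)&(P[...,2]>9)&(P[...,2]<26)&(im.min(2)>120)
print(rect(d,m,18),np.nanmedian(P[m][:,2]))
for r in range(260,330,10): print(r,P[r,282].round(0), d["range_z"][r,282])
```

```text
[ 422.17901871 -340.12091573    2.33592034] [-6.36590609e-02  9.97971705e-01 -3.46192601e-06  8.40647551e-06] [[-2.000000e-04 -9.444000e-01 -3.287000e-01  8.512190e+01]
 [ 1.000000e+00 -2.000000e-04 -2.000000e-04 -8.460000e-02]
 [ 2.000000e-04 -3.287000e-01  9.444000e-01 -1.645093e+02]
 [ 0.000000e+00  0.000000e+00  0.000000e+00  1.000000e+00]] [[297.89223765   0.         281.24593791]
 [  0.         297.89223765 208.88478367]
 [  0.           0.           1.        ]]
[0, 0, 0] [281. 252.] [201. 180.]
[0, 0, -19] [281. 268.] [201. 191.]
[0, 14, -19] [307. 268.] [219. 191.]
[0, -14, -19] [256. 268.] [183. 191.]
[0, -10, 0] [265. 252.] [189. 180.]
[0, 10, 0] [298. 252.] [213. 180.]
[ 422.  -341.2   62.5   27.7    7.3] 17.74387858073632
260 [ 420. -340.   17.] 169.09186
270 [ 426. -339.   18.] 169.65636
280 [ 432. -339.   18.] 171.34749
290 [ 445. -337.    9.] 184.59148
300 [ 446. -337.   18.] 176.50728
310 [ 453. -336.   17.] 179.46341
320 [ 475. -333.   -0.] 203.25438
```

The die sits between the fingers. I'll command fully shut and see whether they hold.

Emit:
{"method": "jog_arm", "body": {
  "plan": [
    [5,[0,0,0],[0,0,0]],
    [5,[0,0,0],[0,0,0]],
    [5,[0,0,0],[0,0,0]]
  ]
}}

```text
clock: 3.5
position: [422.2, -340.1, 2.3]
ee_rot: [-0.064, 0.998, 0.0, -0.0]
contact_force: [0.8, -0.5, -0.5]
gripper_width: 5.4
grasp_force: 0.0
```

Run:
```python
from h import *
from bench import *
s,d=wrist();P=cloud(d)
a=cv2.resize(d["img"][160:400,150:420,::-1],(540,480));t=get_image("top")["img"][200:320,270:400,::-1]
cv2.imwrite("pics/m2.png",np.hstack([a,cv2.resize(t,(260,480))]))
print(s)
# world points of finger-like pixels near the die, above 20 mm
q=P[(np.hypot(P[...,0]-424,P[...,1]+340)<40)&(P[...,2]>20)&(P[...,2]<80)]
for z in range(20,80,10):
    k=q[(q[:,2]>=z)&(q[:,2]<z+10)];print(z,len(k),np.percentile(k,[5,50,95],axis=0).round(0).tolist() if len(k) else 0)
```

```text
{'clock': 3.5, 'joints': array([-3.78940813e-01,  4.88325271e-01, -4.39097902e-01, -2.52706008e-07,
       -6.43388879e-01, -1.06443871e+00]), 'joint_vel': array([-8.50874748e-04, -2.10145877e-03,  4.90022525e-04,  3.26950662e-04,
       -9.88229602e-05,  7.11917612e-04]), 'joint_efforts': array([ 6.96959123e-04, -3.75990736e+01,  1.21656883e+01,  2.70317271e+00,
       -4.92383606e-04,  9.54309058e-06]), 'position': array([ 422.18510637, -340.11012449,    2.30196573]), 'ee_rot': array([-6.36652144e-02,  9.97971312e-01,  3.43655415e-06, -7.07283025e-06]), 'contact_force': array([ 0.8271862 , -0.49186771, -0.46961344]), 'wrist_torque': array([ 0.00749544, -0.00514421,  0.01331622]), 'grasp_force': 0.0, 'gripper_width': 5.358921299116584}
20 54 [[410.0, -350.0, 27.0], [411.0, -344.0, 29.0], [413.0, -333.0, 30.0]]
30 484 [[410.0, -355.0, 31.0], [412.0, -339.0, 36.0], [417.0, -327.0, 40.0]]
40 670 [[410.0, -356.0, 40.0], [412.0, -341.0, 45.0], [417.0, -326.0, 50.0]]
50 709 [[410.0, -355.0, 50.0], [412.0, -341.0, 54.0], [425.0, -327.0, 59.0]]
60 1286 [[407.0, -362.0, 61.0], [412.0, -342.0, 66.0], [428.0, -320.0, 70.0]]
70 4295 [[406.0, -374.0, 71.0], [412.0, -337.0, 76.0], [430.0, -307.0, 80.0]]
```

View pics/m2.png

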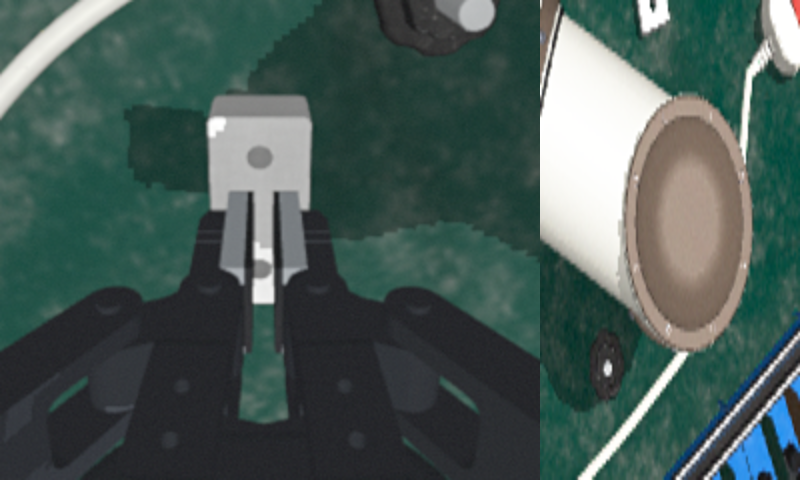

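The depth data puts the finger tips about 27 mm above the bench while the TCP reads 2 mm, so the fingers closed above the die. I'll check tcp_to_grasp and the tip position in the tool frame.

Run:
```python
from h import *
import bench
print(bench.tcp_to_grasp if not callable(bench.tcp_to_grasp) else bench.tcp_to_grasp())
s,d=wrist();Z=d["range_z"];K=d["intrinsics"]
for c in(264,284,268,290,262,298):
    print(c,[ (r,(d["tool_from_camera"]@np.array([(c-K[0,2])/K[0,0]*Z[r,c],(r-K[1,2])/K[1,1]*Z[r,c],Z[r,c],1]))[:3].round(0).tolist()) for r in range(250,275,3)])
```

```text
18.700000000000003
264 [(250, [9.0, -10.0, -15.0]), (253, [7.0, -10.0, -15.0]), (256, [11.0, -9.0, -27.0]), (259, [12.0, -9.0, -31.0]), (262, [11.0, -9.0, -33.0]), (265, [12.0, -9.0, -36.0]), (268, [11.0, -8.0, -38.0]), (271, [11.0, -8.0, -42.0]), (274, [11.0, -8.0, -44.0])]
284 [(250, [9.0, 1.0, -16.0]), (253, [7.0, 1.0, -15.0]), (256, [6.0, 1.0, -16.0]), (259, [3.0, 1.0, -15.0]), (262, [2.0, 1.0, -16.0]), (265, [-1.0, 1.0, -15.0]), (268, [-2.0, 1.0, -15.0]), (271, [-4.0, 1.0, -16.0]), (274, [-6.0, 1.0, -16.0])]
268 [(250, [9.0, -7.0, -16.0]), (253, [7.0, -8.0, -15.0]), (256, [12.0, -7.0, -28.0]), (259, [11.0, -7.0, -29.0]), (262, [11.0, -7.0, -33.0]), (265, [11.0, -7.0, -35.0]), (268, [11.0, -6.0, -39.0]), (271, [11.0, -6.0, -41.0]), (274, [11.0, -6.0, -44.0])]
290 [(250, [9.0, 5.0, -16.0]), (253, [7.0, 5.0, -16.0]), (256, [11.0, 4.0, -26.0]), (259, [11.0, 4.0, -30.0]), (262, [11.0, 4.0, -33.0]), (265, [12.0, 4.0, -37.0]), (268, [11.0, 4.0, -39.0]), (271, [11.0, 4.0, -42.0]), (274, [12.0, 4.0, -45.0])]
262 [(250, [9.0, -11.0, -16.0]), (253, [7.0, -11.0, -15.0]), (256, [5.0, -11.0, -16.0]), (259, [3.0, -11.0, -15.0]), (262, [1.0, -11.0, -15.0]), (265, [7.0, -10.0, -29.0]), (268, [7.0, -10.0, -32.0]), (271, [7.0, -10.0, -35.0]), (274, [12.0, -9.0, -45.0])]
298 [(250, [9.0, 9.0, -15.0]), (253, [7.0, 9.0, -15.0]), (256, [12.0, 9.0, -27.0]), (259, [11.0, 8.0, -30.0]), (262, [12.0, 8.0, -34.0]), (265, [11.0, 8.0, -36.0]), (268, [12.0, 8.0, -39.0]), (271, [12.0, 8.0, -42.0]), (274, [11.0, 8.0, -44.0])]
```

The tips are 26 mm behind the stated TCP according to depth, and they did pass freely above the 18 mm die. I'll treat the tip as tool z = -26: open, go down slowly and watch the force.

Emit:
{"method": "jog_arm", "body": {
  "plan": [
    [50,[0.01,-0.005,0],[0,0,0]],
    [50,[0.01,-0.005,0],[0,0,0]],
    [50,[0.01,-0.005,0],[0,0,0]],
    [50,[0.01,-0.005,0.06],[0,0,0]],
    [50,[0.01,-0.005,0.12],[0,0,0]],
    [50,[0.01,-0.005,0.12],[0,0,0]]
  ]
}}

```text
clock: 4.4
position: [420.6, -340.5, -10.5]
ee_rot: [-0.064, 0.998, 0.0, -0.001]
contact_force: [0.2, 0.6, -0.2]
gripper_width: 50.1
grasp_force: 0.0
```

Emit:
{"method": "jog_arm", "body": {
  "plan": [
    [50,[0,0,0.05],[0,0,0]],
    [50,[0,0,0.11],[0,0,0]],
    [50,[0,0,0.11],[0,0,0]]
  ]
}}

```text
clock: 4.78
position: [420.8, -340.5, -21.3]
ee_rot: [-0.064, 0.998, 0.0, -0.001]
contact_force: [0.7, 0.3, -1.0]
gripper_width: 49.8
grasp_force: 0.0
```

Emit:
{"method": "jog_arm", "body": {
  "plan": [
    [15,[0,0,0],[0,0,0]],
    [15,[0,0,0],[0,0,0]],
    [15,[0,0,0],[0,0,0]],
    [15,[0,0,0],[0,0,0]]
  ]
}}

```text
clock: 5.28
position: [421.5, -340.9, -20.3]
ee_rot: [-0.064, 0.998, -0.0, 0.0]
contact_force: [0.5, 0.8, 2.8]
gripper_width: 26.6
grasp_force: 60.2
```

Gripped, with 60 N on the pads. I'll lift and head over towards the near bay.

Emit:
{"method": "jog_arm", "body": {
  "plan": [
    [15,[0,0,-0.3],[0,0,0]],
    [15,[0,0,-0.7],[0,0,0]],
    [15,[0,0,-1],[0,0,0]],
    [15,[0,0,-1],[0,0,0]]
  ]
}}

```text
clock: 5.78
position: [422.5, -341.2, 81.1]
ee_rot: [-0.064, 0.998, -0.001, 0.002]
contact_force: [-0.4, 0.5, -2.5]
gripper_width: 26.9
grasp_force: 59.7
```

Emit:
{"method": "jog_arm", "body": {
  "plan": [
    [15,[0,0.3,-0.3],[0,0,0]],
    [15,[0,0.7,-0.45],[0,0,0]],
    [15,[0,0.7,-0.45],[0,0,0]],
    [15,[0,0.7,-0.45],[0,0,0]]
  ]
}}

```text
clock: 6.28
position: [411.7, -271.0, 123.0]
ee_rot: [-0.064, 0.998, 0.001, -0.001]
contact_force: [0.1, -0.6, -2.1]
gripper_width: 26.7
grasp_force: 59.9
```

```bash
cat >> h.py <<'E'
def tool(d):
    e=dict(d);e["extrinsics"]=d["tool_from_camera"];return cloud(e)
def held(d):
    "held die's top seen in the tool frame: (centre x, y, top z, yaw err deg) from its free (+x) half"
    T=tool(d);im=d["img"].astype(int)
    m=(abs(T[...,1])<22)&(T[...,0]>5)&(T[...,0]<40)&(T[...,2]>-46)&(T[...,2]<-33)&(im.min(2)>70)
    m=cv2.morphologyEx(m.astype(np.uint8),cv2.MORPH_OPEN,np.ones((3,3)))>0
    p=T[m];zt=np.median(p[:,2]);e=dict(d);e["extrinsics"]=d["tool_from_camera"]
    rr=rect(e,m,zt);far=np.percentile(p[:,0],98)
    k=p[p[:,0]>13];left=np.percentile(k[:,1],[1,99])
    f=p[p[:,0]>far-6];b=p[(p[:,0]>12)&(p[:,0]<18)]
    print("held n",m.sum(),"rect",rr,"far x",far.round(1),"y range",left.round(1),"top z",zt.round(1),"z far/near",np.median(f[:,2]).round(1),np.median(b[:,2]).round(1))
def bays(d):
    P=cloud(d);x,y,z=P[...,0],P[...,1],P[...,2]
    ang=np.radians(3.3);c,sn=np.cos(ang),np.sin(ang);S=(x-478)*c+(y+175)*sn;N=-(x-478)*sn+(y+175)*c
    for q in(-1,1):
        m=(abs(S-47*q)<46)&(abs(N)<28)&(z>84+(4 if q<0 else 0))&(z<110)
        if m.sum()<50: continue
        k=P[m];a=cv2.minAreaRect(k[:,:2].astype(np.float32))
        pc=lambda v:np.percentile(v[m],[1,99]).round(1)
        print("bay",q,m.sum(),"rect",np.round(a[0],1),np.round(a[1],1),round(a[2],1),"S",pc(S),"N",pc(N),"z",np.percentile(k[:,2],[50,90,97]).round(1))
E
python3 - <<'E'
from h import *
s,d=wrist();np.savez("w2.npz",**d);held(d);bays(d)
cv2.imwrite("pics/w2.png",d["img"][:,:,::-1])
go(429,-177.7,130,93.3,s)
E
```

```text
held n 2825 rect [17.1 -3.1 34.1 24.5 90. ] far x 27.4 y range [-13.5  13.6] top z -38.1 z far/near -37.9 -38.1
bay -1 2158 rect [ 426.3 -178.2] [82.4 44.7] 3.6 S [-92.6 -12.4] N [-21.8  21.3] z [ 95.1 100.6 101.3]
bay 1 303 rect [ 557. -163.] [ 7.6 25.2] 2.1 S [76. 83.] N [-4.7 18.5] z [89.2 92.5 93.1]
pos [ 411.7 -271.   123. ] F [ 0.1 -0.6 -2.1] w 26.7 t 6.28
shift [-0.29   0.903 -0.07 ] turn [ 0.001 -0.002  0.067]
```

View pics/w2.png

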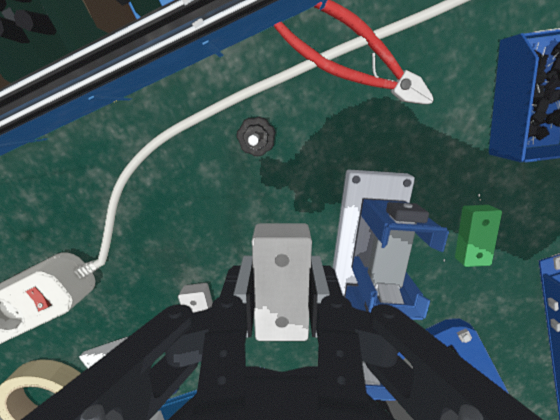

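The die is held centred across the fingers (y ±13.5), level, with its centre at tool x ≈ -2.5 and its top at tool z ≈ -38. I'll move it above the near bay.

Emit:
{"method": "jog_arm", "body": {
  "plan": [
    [15,[-0.13,0.45,0],[0,0,0.067]],
    [15,[-0.265,0.9,0],[0,0,0.067]],
    [15,[-0.265,0.9,0.28],[0,0,0.067]],
    [15,[-0.265,0.9,0.28],[0,0,0.067]],
    [15,[-0.265,0.9,0.28],[0,0,0.067]]
  ]
}}

```text
clock: 6.95
position: [427.5, -179.5, 96.3]
ee_rot: [-0.028, 1.0, -0.0, -0.0]
contact_force: [0.0, -0.6, -1.7]
gripper_width: 26.5
grasp_force: 60.0
```

Run:
```python
from h import *
s,d=wrist();np.savez("w3.npz",**d);held(d);bays(d)
cv2.imwrite("pics/w3.png",d["img"][:,:,::-1])
go(426.5,-177.9,95,93.3,s)
```

```text
held n 2852 rect [17.3 -0.5 41.9 24.5 88.8] far x 27.5 y range [-13.5  13.7] top z -38.1 z far/near -37.9 -38.2
bay -1 1776 rect [ 397.6 -179.5] [24.8 44.5] 3.3 S [-92.9 -69. ] N [-21.6  21.7] z [ 96.2 100.7 101.3]
bay 1 173 rect [ 495.5 -174.1] [17.8 44.1] 6.3 S [ 7.9 25.6] N [-21.8  22.2] z [91.9 93.3 93.6]
pos [ 427.5 -179.5   96.3] F [ 0.  -0.6 -1.7] w 26.5 t 6.95
shift [0.009 0.016 0.013] turn [-0.    -0.001 -0.001]
```

View pics/w3.png

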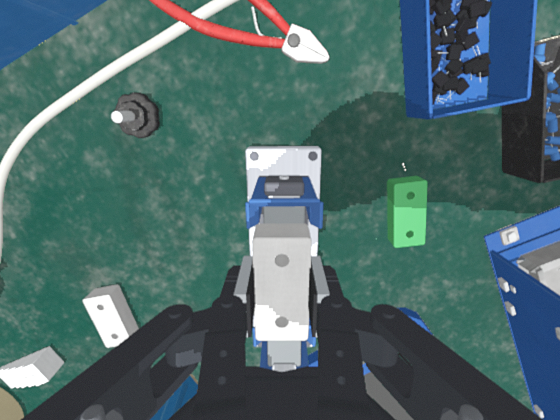

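Run:
```python
from h import *
ang=np.radians(3.3);c,sn=np.cos(ang),np.sin(ang)
for f in("top","w2","w3"):
    d=dict(np.load(f+".npz"))
    if f=="top": pass
    P=cloud(d);x,y,z=P[...,0],P[...,1],P[...,2];S=(x-478)*c+(y+175)*sn;N=-(x-478)*sn+(y+175)*c
    for nm,lo,hi in(("mid",-8,8),("sides",14,23)):
        m=(abs(N)>lo if lo>0 else abs(N)<hi)&(abs(N)<hi)&(z<107)
        out=[]
        for a in range(-100,100,3):
            k=z[m&(S>=a)&(S<a+3)]
            out.append(f"{a+1.5:.0f}:{np.percentile(k,90):.0f}" if len(k)>3 else f"{a+1.5:.0f}:-")
        print(f,nm," ".join(out))
    m=(abs(N)<28)&(S>-105)&(S<105)&(z>8)&(z<22);print(" base S",np.percentile(S[m],[.5,99.5]).round(1),"N",np.percentile(N[m],[.5,99.5]).round(1))
```

```text
top mid -98:19 -96:18 -92:91 -90:92 -86:101 -84:104 -80:98 -78:88 -74:81 -72:73 -68:75 -66:74 -62:75 -60:74 -56:73 -54:74 -50:74 -48:72 -44:74 -42:73 -38:74 -36:75 -32:74 -30:75 -26:73 -24:74 -20:82 -18:93 -14:99 -12:105 -8:102 -6:92 -2:92 0:83 4:84 6:83 10:95 12:92 16:89 18:74 22:66 24:65 28:65 30:66 34:67 36:66 40:64 42:66 46:66 48:66 52:66 54:67 58:66 60:65 64:66 66:65 70:67 72:72 76:79 78:90 82:94 84:94 88:85 90:84 94:- 96:- 100:-
top sides -98:19 -96:20 -92:20 -90:18 -86:100 -84:103 -80:101 -78:101 -74:102 -72:102 -68:100 -66:46 -62:36 -60:37 -56:36 -54:35 -50:37 -48:39 -44:36 -42:60 -38:67 -36:38 -32:69 -30:37 -26:102 -24:102 -20:100 -18:101 -14:101 -12:102 -8:19 -6:17 -2:18 0:19 4:18 6:17 10:95 12:94 16:94 18:92 22:92 24:94 28:27 30:29 34:26 36:29 40:29 42:35 46:55 48:41 52:32 54:30 58:30 60:31 64:29 66:89 70:93 72:94 76:92 78:93 82:95 84:92 88:15 90:- 94:21 96:20 100:26
 base S [-102.3  100.2] N [-27.9  27.9]
w2 mid -98:16 -96:81 -92:90 -90:90 -86:101 -84:100 -80:97 -78:75 -74:- -72:72 -68:72 -66:72 -62:72 -60:72 -56:72 -54:72 -50:72 -48:72 -44:72 -42:72 -38:72 -36:72 -32:72 
[... 844 characters left out ...]
-38:- -36:- -32:- -30:- -26:- -24:- -20:- -18:- -14:- -12:- -8:- -6:- -2:- 0:- 4:- 6:- 10:- 12:- 16:- 18:- 22:- 24:- 28:- 30:- 34:- 36:- 40:- 42:- 46:- 48:64 52:64 54:64 58:64 60:64 64:64 66:64 70:64 72:70 76:- 78:- 82:- 84:- 88:- 90:- 94:- 96:- 100:-
w3 sides -98:18 -96:18 -92:17 -90:17 -86:101 -84:100 -80:101 -78:101 -74:100 -72:101 -68:101 -66:- -62:- -60:- -56:36 -54:36 -50:36 -48:36 -44:35 -42:- -38:16 -36:16 -32:- -30:- -26:- -24:- -20:- -18:- -14:- -12:- -8:- -6:- -2:- 0:- 4:- 6:- 10:93 12:93 16:93 18:93 22:93 24:93 28:- 30:- 34:- 36:- 40:- 42:- 46:- 48:- 52:- 54:- 58:- 60:- 64:68 66:70 70:66 72:67 76:62 78:62 82:- 84:- 88:- 90:- 94:- 96:- 100:-
 base S [-103.3   96. ] N [-27.9  27.9]
```

Near bay centre is about (429.8, -177.8), rim 101 so h ≈ 13.7. Far bay rim is 93.3, so h ≈ 6. For the near bay I expect the lips to be met at TCP z ≈ 64 and the snap at about 33.7.

```bash
python3 -c "
from h import *
from bench import *
get_image('wrist');go(427.3,-177.9,76,93.3)"
```

```text
pos [ 427.8 -179.4   96.9] F [ 0.5 -0.4 -1.8] w 26.4 t 7.05
shift [0.004 0.016 0.209] turn [-0.     0.001 -0.001]
```

Emit:
{"method": "jog_arm", "body": {
  "plan": [
    [15,[0.004,0.015,0],[0,0,0]],
    [15,[0.004,0.015,0],[0,0,0]],
    [15,[0.004,0.015,0.1],[0,0,0]],
    [15,[0.004,0.015,0.2],[0,0,0]],
    [15,[0.004,0.015,0.2],[0,0,0]],
    [15,[0.004,0.015,0.2],[0,0,0]]
  ]
}}

```text
clock: 7.8
position: [426.8, -177.2, 76.2]
ee_rot: [-0.029, 1.0, -0.0, -0.0]
contact_force: [0.4, 0.2, -1.9]
gripper_width: 26.7
grasp_force: 60.1
```

```bash
python3 -c "
from h import *
from bench import *
for i in range(2):
  s,d=wrist();go(427.3,-177.9,66,93.3)
print(read_state()['wrist_torque'].round(2));held(d)"
```

```text
pos [ 426.9 -177.2   76.4] F [-0.6 -0.9 -2.3] w 26.5 t 7.85
shift [-0.003 -0.007  0.104] turn [-0.  0. -0.]
pos [ 427.  -177.2   76.5] F [ 0.5 -0.4 -1.7] w 26.6 t 7.9
shift [-0.003 -0.007  0.105] turn [-0.  0. -0.]
[-0.02 -0.01  0.01]
held n 2868 rect [17.3 -0.3 41.9 24.  90. ] far x 27.5 y range [-13.5  13.6] top z -38.1 z far/near -37.9 -38.1
```

Emit:
{"method": "jog_arm", "body": {
  "plan": [
    [15,[-0.003,-0.005,0.02],[0,0,0]],
    [15,[-0.003,-0.005,0.05],[0,0,0]],
    [15,[-0.003,-0.005,0.05],[0,0,0]]
  ]
}}

```text
clock: 8.28
position: [426.8, -177.7, 71.0]
ee_rot: [-0.029, 1.0, 0.0, -0.0]
contact_force: [-0.5, -0.1, -2.1]
gripper_width: 26.6
grasp_force: 60.1
```

Emit:
{"method": "jog_arm", "body": {
  "plan": [
    [15,[0,0,0.02],[0,0,0]],
    [15,[0,0,0.04],[0,0,0]],
    [15,[0,0,0.04],[0,0,0]]
  ]
}}

```text
clock: 8.65
position: [426.9, -177.7, 67.1]
ee_rot: [-0.029, 1.0, 0.0, -0.0]
contact_force: [0.3, 1.2, -2.0]
gripper_width: 26.7
grasp_force: 60.1
```

The die has gone into the shaft with no side force. I'm continuing in small steps.

Emit:
{"method": "jog_arm", "body": {
  "plan": [
    [15,[-0.003,0,0.02],[0,0,0]],
    [15,[-0.003,0,0.04],[0,0,0]],
    [15,[-0.003,0,0.06],[0,0,0]],
    [15,[-0.003,0,0.06],[0,0,0]]
  ]
}}

```text
clock: 9.15
position: [427.9, -177.9, 62.1]
ee_rot: [-0.029, 1.0, -0.0, 0.001]
contact_force: [-0.6, -0.0, 4.1]
gripper_width: 26.5
grasp_force: 60.9
```

Emit:
{"method": "jog_arm", "body": {
  "plan": [
    [15,[0,0,0.02],[0,0,0]],
    [15,[0,0,0.04],[0,0,0]],
    [15,[0,0,0.04],[0,0,0]]
  ]
}}

```text
clock: 9.52
position: [428.7, -178.1, 58.8]
ee_rot: [-0.029, 1.0, -0.001, 0.001]
contact_force: [-1.7, -0.1, 9.9]
gripper_width: 26.2
grasp_force: 61.6
```

Emit:
{"method": "jog_arm", "body": {
  "plan": [
    [15,[0,0,0.02],[0,0,0]],
    [15,[0,0,0.04],[0,0,0]],
    [15,[0,0,0.04],[0,0,0]]
  ]
}}

```text
clock: 9.9
position: [428.7, -178.2, 55.1]
ee_rot: [-0.029, 1.0, -0.001, 0.001]
contact_force: [-1.7, 0.0, 11.1]
gripper_width: 26.6
grasp_force: 61.8
```

Emit:
{"method": "jog_arm", "body": {
  "plan": [
    [15,[0,0,0.02],[0,0,0]],
    [15,[0,0,0.04],[0,0,0]],
    [15,[0,0,0.04],[0,0,0]]
  ]
}}

```text
clock: 10.28
position: [428.6, -178.2, 50.9]
ee_rot: [-0.029, 1.0, -0.001, 0.001]
contact_force: [-2.8, -1.0, 9.5]
gripper_width: 26.8
grasp_force: 61.5
```

Emit:
{"method": "jog_arm", "body": {
  "plan": [
    [15,[0,0,0.02],[0,0,0]],
    [15,[0,0,0.04],[0,0,0]],
    [15,[0,0,0.04],[0,0,0]]
  ]
}}

```text
clock: 10.65
position: [428.7, -178.2, 46.6]
ee_rot: [-0.029, 1.0, -0.001, 0.001]
contact_force: [-0.7, -1.5, 7.4]
gripper_width: 26.6
grasp_force: 61.3
```

Emit:
{"method": "jog_arm", "body": {
  "plan": [
    [15,[0,0,0.02],[0,0,0]],
    [15,[0,0,0.04],[0,0,0]],
    [15,[0,0,0.04],[0,0,0]]
  ]
}}

```text
clock: 11.02
position: [428.6, -178.3, 42.7]
ee_rot: [-0.029, 1.0, -0.001, 0.001]
contact_force: [-1.2, -0.9, 9.0]
gripper_width: 26.5
grasp_force: 61.4
```

Emit:
{"method": "jog_arm", "body": {
  "plan": [
    [15,[0,0,0.02],[0,0,0]],
    [15,[0,0,0.04],[0,0,0]],
    [15,[0,0,0.04],[0,0,0]]
  ]
}}

```text
clock: 11.4
position: [428.6, -178.3, 38.7]
ee_rot: [-0.029, 1.0, -0.001, 0.001]
contact_force: [-1.1, -1.9, 8.4]
gripper_width: 26.6
grasp_force: 61.5
```

Emit:
{"method": "jog_arm", "body": {
  "plan": [
    [15,[0,0,0.015],[0,0,0]],
    [15,[0,0,0.015],[0,0,0]]
  ]
}}

```text
clock: 11.65
position: [428.6, -178.2, 37.2]
ee_rot: [-0.029, 1.0, -0.001, 0.001]
contact_force: [-1.1, -0.8, 9.1]
gripper_width: 26.8
grasp_force: 61.6
```

Emit:
{"method": "jog_arm", "body": {
  "plan": [
    [15,[0,0,0.015],[0,0,0]],
    [15,[0,0,0.015],[0,0,0]]
  ]
}}

```text
clock: 11.9
position: [428.7, -178.3, 35.8]
ee_rot: [-0.029, 1.0, -0.001, 0.001]
contact_force: [-1.6, -1.2, 9.1]
gripper_width: 26.2
grasp_force: 61.6
```

Emit:
{"method": "jog_arm", "body": {
  "plan": [
    [15,[0,0,0.01],[0,0,0]],
    [15,[0,0,0.01],[0,0,0]]
  ]
}}

```text
clock: 12.15
position: [428.6, -178.3, 34.8]
ee_rot: [-0.029, 1.0, -0.001, 0.001]
contact_force: [-2.0, -0.9, 9.6]
gripper_width: 27.1
grasp_force: 61.6
```

Emit:
{"method": "jog_arm", "body": {
  "plan": [
    [15,[0,0,0.01],[0,0,0]],
    [15,[0,0,0.01],[0,0,0]]
  ]
}}

```text
clock: 12.4
position: [428.5, -178.1, 33.0]
ee_rot: [-0.029, 1.0, -0.0, 0.001]
contact_force: [0.5, -3.0, 3.8]
gripper_width: 26.4
grasp_force: 60.7
```

```bash
python3 -c "
from h import *
s,d=wrist();held(d);np.savez('w4.npz',**d)
P=cloud(d);x,y,z=P[...,0],P[...,1],P[...,2];ang=np.radians(3.3);c,sn=np.cos(ang),np.sin(ang)
S=(x-478)*c+(y+175)*sn;N=-(x-478)*sn+(y+175)*c;m=(abs(N)<7)
print([(a,np.median(z[m&(S>=a)&(S<a+2)]).round(1)) for a in range(-96,-58,2)])
"
```

```text
held n 1412 rect [11.2  0.5 35.5 12.6 90. ] far x 17.9 y range [-13.6  13.6] top z -38.2 z far/near -38.2 -38.2
[(-96, np.float64(17.0)), (-94, np.float64(82.2)), (-92, np.float64(89.4)), (-90, np.float64(89.5)), (-88, np.float64(89.7)), (-86, np.float64(91.7)), (-84, np.float64(91.9)), (-82, np.float64(16.9)), (-80, np.float64(77.0)), (-78, np.float64(74.2)), (-76, np.float64(nan)), (-74, np.float64(nan)), (-72, np.float64(nan)), (-70, np.float64(nan)), (-68, np.float64(71.3)), (-66, np.float64(71.1)), (-64, np.float64(134.2)), (-62, np.float64(137.8)), (-60, np.float64(128.9))]
  return _methods._mean(a, axis=axis, dtype=dtype,
  ret = ret.dtype.type(ret / rcount)
```

The force dropped from 9.6 to 3.8 N, and the visible lip now stands over the die end. I'll go 1 mm further for margin, then release.

Emit:
{"method": "jog_arm", "body": {
  "plan": [
    [15,[0,0,0.01],[0,0,0]],
    [15,[0,0,0.01],[0,0,0]]
  ]
}}

```text
clock: 12.7
position: [428.4, -177.8, 31.6]
ee_rot: [-0.029, 1.0, -0.0, 0.001]
contact_force: [2.4, -3.5, 3.4]
gripper_width: 26.6
grasp_force: 60.8
```

Emit:
{"method": "jog_arm", "body": {
  "plan": [
    [15,[0,0,-0.01],[0,0,0]],
    [15,[0,0,-0.02],[0,0,0]],
    [15,[0,0,-0.02],[0,0,0]]
  ]
}}

```text
clock: 13.08
position: [428.2, -177.6, 33.1]
ee_rot: [-0.029, 1.0, -0.0, 0.001]
contact_force: [4.1, -3.2, -1.0]
gripper_width: 26.6
grasp_force: 60.2
```

Emit:
{"method": "jog_arm", "body": {
  "plan": [
    [40,[0,0,0],[0,0,0]],
    [42,[0,0,0],[0,0,0]],
    [42,[0,0,0],[0,0,0]],
    [42,[0,0,-0.1],[0,0,0]],
    [42,[0,0,-0.4],[0,0,0]],
    [42,[0,0,-0.8],[0,0,0]],
    [42,[0,0,-1],[0,0,0]],
    [42,[0,0,-1],[0,0,0]]
  ]
}}

```text
clock: 14.08
position: [428.5, -177.7, 135.4]
ee_rot: [-0.029, 1.0, -0.0, 0.002]
contact_force: [-0.7, 0.3, -0.4]
gripper_width: 42.3
grasp_force: 0.0
```

```bash
cat >> h.py <<'E'
def prof(d,c0):
    P=cloud(d);x,y,z=P[...,0],P[...,1],P[...,2];ang=np.radians(3.3);c,sn=np.cos(ang),np.sin(ang)
    S=(x-478)*c+(y+175)*sn;N=-(x-478)*sn+(y+175)*c;m=(abs(N)<7)&(z<107)
    o=[]
    for a in range(c0-46,c0+46,2):
        k=z[m&(S>=a)&(S<a+2)];o.append(f"{a+1}:{np.median(k):.0f}" if len(k)>2 else f"{a+1}:-")
    print(" ".join(o))
E
python3 - <<'E'
from h import *
from bench import *
s,d=wrist();prof(d,-48);t=get_image("top");prof(t,-48)
cv2.imwrite("pics/w5.png",np.hstack([d["img"][100:400,150:410,::-1],cv2.resize(t["img"][170:295,215:270,::-1],(260,300))]))
go(554,-345.6,90,105.2)
E
```

```text
-93:83 -91:89 -89:89 -87:89 -85:90 -83:98 -81:95 -79:- -77:- -75:75 -73:72 -71:71 -69:71 -67:71 -65:71 -63:67 -61:71 -59:71 -57:71 -55:71 -53:71 -51:71 -49:71 -47:71 -45:71 -43:71 -41:71 -39:71 -37:71 -35:71 -33:71 -31:71 -29:71 -27:69 -25:71 -23:72 -21:77 -19:83 -17:89 -15:96 -13:99 -11:101 -9:- -7:- -5:- -3:-
-93:- -91:- -89:- -87:- -85:- -83:- -81:- -79:- -77:- -75:- -73:- -71:- -69:- -67:- -65:- -63:- -61:- -59:- -57:- -55:- -53:- -51:- -49:- -47:- -45:- -43:- -41:- -39:- -37:- -35:- -33:- -31:- -29:- -27:- -25:- -23:- -21:- -19:- -17:- -15:- -13:- -11:- -9:- -7:- -5:- -3:-
pos [ 426.8 -177.5  133.1] F [-0.8  0.7 -0.1] w 41.9 t 14.18
shift [-1.175 -1.751  0.429] turn [ 0.001 -0.    -0.199]
```

View pics/w5.png

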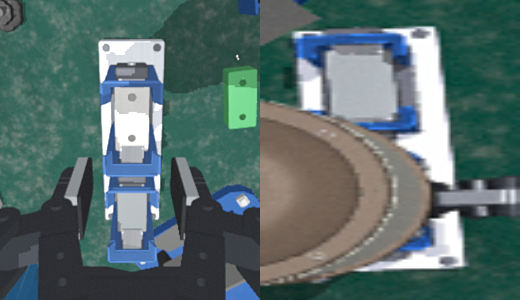

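The wrist view shows the die level in the near bay, with its top at 71 mm and a lip at each end (crop about (131,90) and (131,155)). Now die a.

Emit:
{"method": "jog_arm", "body": {
  "plan": [
    [55,[-0.2,-0.5,0],[0,0,-0.1]],
    [55,[-0.6,-0.95,0],[0,0,-0.199]],
    [55,[-0.6,-0.95,0],[0,0,-0.199]]
  ]
}}

```text
clock: 14.55
position: [493.9, -271.1, 130.6]
ee_rot: [-0.131, 0.991, 0.0, -0.002]
contact_force: [-0.8, 0.4, -0.4]
gripper_width: 55.1
grasp_force: 0.0
```

```bash
python3 -c "
from h import *
go(554,-345.6,50,105.2)"
```

```text
pos [ 493.9 -271.1  130.6] F [-0.8  0.4 -0.4] w 55.1 t 14.55
shift [-0.389 -0.876  0.803] turn [ 0.001 -0.003 -0.002]
```

Emit:
{"method": "jog_arm", "body": {
  "plan": [
    [55,[-0.2,-0.45,0.2],[0,0,0]],
    [55,[-0.389,-0.876,0.5],[0,0,0]],
    [55,[-0.389,-0.876,0.8],[0,0,0]],
    [55,[-0.389,-0.876,0.8],[0,0,0]],
    [55,[-0.389,-0.876,0.8],[0,0,0]]
  ]
}}

```text
clock: 15.18
position: [553.2, -343.0, 54.0]
ee_rot: [-0.133, 0.991, -0.0, -0.0]
contact_force: [-0.1, -0.5, 0.0]
gripper_width: 55.0
grasp_force: 0.0
```

Run:
```python
from h import *
from bench import *
s,d=wrist();s,d=wrist();P=cloud(d);im=d['img'].astype(int)
for l in(80,100,120,150):
    m=(np.hypot(P[...,0]-554,P[...,1]+345.6)<45)&(P[...,2]>9)&(P[...,2]<26)&(im.min(2)>l)
    m=cv2.morphologyEx(m.astype(np.uint8),cv2.MORPH_OPEN,np.ones((3,3)))>0
    print(rect(d,m,18),np.nanmedian(P[m][:,2]))
go(554,-345.6,-21,105.2)
```

```text
[ 553.5 -346.3   61.6   27.8   15.3] 17.76978829846942
[ 553.7 -346.5   61.6   27.8   16.2] 17.791036613287588
[ 554.9 -345.9   58.7   27.8   15.3] 17.81750564598508
[ 554.9 -346.2   58.7   27.2   15.3] 17.821645390878118
pos [ 554.  -343.2   55.2] F [ 0.1  0.1 -0.5] w 55.3 t 15.28
shift [ 0.008 -0.022  0.762] turn [-0.002  0.002  0.001]
```

Emit:
{"method": "jog_arm", "body": {
  "plan": [
    [50,[0.002,-0.028,0.2],[0,0,0]],
    [50,[0.002,-0.028,0.5],[0,0,0]],
    [50,[0.002,-0.028,0.76],[0,0,0]],
    [50,[0.002,-0.028,0.76],[0,0,0]]
  ]
}}

```text
clock: 15.78
position: [553.6, -346.0, -23.8]
ee_rot: [-0.133, 0.991, 0.0, -0.0]
contact_force: [0.2, -0.8, 0.3]
gripper_width: 49.8
grasp_force: 0.0
```

Emit:
{"method": "jog_arm", "body": {
  "plan": [
    [15,[0,0,0],[0,0,0]],
    [15,[0,0,0],[0,0,0]],
    [15,[0,0,0],[0,0,0]],
    [15,[0,0,0],[0,0,0]]
  ]
}}

```text
clock: 16.27
position: [554.1, -346.2, -21.9]
ee_rot: [-0.133, 0.991, -0.0, 0.0]
contact_force: [-0.5, 1.5, 6.1]
gripper_width: 26.4
grasp_force: 63.4
```

Gripped. I'll lift and travel to the far bay (centre about (525, -172.3), rim 93.3).

Emit:
{"method": "jog_arm", "body": {
  "plan": [
    [15,[0,0,-0.3],[0,0,0]],
    [15,[0,0,-0.7],[0,0,0]],
    [15,[0,0,-1],[0,0,0]],
    [15,[0,0,-1],[0,0,0]]
  ]
}}

```text
clock: 16.77
position: [554.8, -346.5, 79.0]
ee_rot: [-0.132, 0.991, -0.001, 0.002]
contact_force: [-0.1, 1.0, -2.7]
gripper_width: 26.8
grasp_force: 61.8
```

```bash
python3 -c "
from h import *
s,d=wrist();held(d)
go(525,-172.3,100,93.3)"
```

```text
held n 3142 rect [18.3 -0.  28.1 26.3 90. ] far x 29.0 y range [-13.5  13.7] top z -39.6 z far/near -39.4 -39.6
pos [ 553.4 -345.7   76.9] F [-0.   0.2 -2.8] w 26.5 t 16.82
shift [-0.18   1.748 -0.23 ] turn [0.001 0.    0.198]
```

Emit:
{"method": "jog_arm", "body": {
  "plan": [
    [15,[-0.05,0.2,-0.25],[0,0,0.1]],
    [15,[-0.1,0.6,-0.3],[0,0,0.198]],
    [15,[-0.18,0.95,-0.3],[0,0,0.198]],
    [15,[-0.18,0.95,-0.3],[0,0,0.198]]
  ]
}}

```text
clock: 17.32
position: [544.5, -247.2, 104.9]
ee_rot: [-0.03, 1.0, 0.001, -0.002]
contact_force: [-0.6, 0.1, -2.1]
gripper_width: 26.5
grasp_force: 61.7
```

```bash
python3 -c "
from h import *
s,d=wrist();held(d);bays(d);prof(d,47)
go(524,-172.3,100,93.3)"
```

```text
held n 3169 rect [18.3  3.2 34.5 26.3 90. ] far x 29.0 y range [-13.6  13.6] top z -39.6 z far/near -39.4 -39.6
bay -1 2764 rect [ 439.1 -176.8] [71.8 45.4] 3.5 S [-73.1  -3.7] N [-21.7  21.4] z [ 96.6 100.6 101.2]
bay 1 2347 rect [ 523.8 -171.8] [75.8 44.9] 3.5 S [ 8.2 82.9] N [-21.5  21.8] z [90.5 93.  93.6]
2:81 4:81 6:82 8:82 10:91 12:89 14:87 16:- 18:72 20:68 22:63 24:63 26:64 28:64 30:63 32:63 34:63 36:63 38:63 40:63 42:63 44:63 46:64 48:63 50:63 52:63 54:63 56:64 58:63 60:63 62:63 64:64 66:63 68:64 70:64 72:67 74:72 76:78 78:85 80:90 82:92 84:92 86:- 88:- 90:82 92:-
pos [ 544.9 -248.4  105.2] F [-0.1 -0.2 -2. ] w 26.1 t 17.38
shift [0.163 0.772 0.053] turn [ 0.001 -0.004  0.002]
```

Emit:
{"method": "jog_arm", "body": {
  "plan": [
    [15,[0.08,0.4,0],[0,0,0]],
    [15,[0.167,0.772,0],[0,0,0]],
    [15,[0.167,0.772,0.15],[0,0,0]],
    [15,[0.167,0.772,0.15],[0,0,0]],
    [15,[0.167,0.772,0.15],[0,0,0]]
  ]
}}

```text
clock: 18.0
position: [525.2, -174.7, 91.7]
ee_rot: [-0.029, 1.0, -0.0, -0.0]
contact_force: [0.0, -0.1, -2.0]
gripper_width: 26.6
grasp_force: 61.7
```

```bash
python3 -c "
from h import *
s,d=wrist();held(d);bays(d);prof(d,47)
go(523.6,-172.3,68,93.3)"
```

```text
held n 3193 rect [18.4 -0.  40.9 26.3 90. ] far x 29.0 y range [-13.6  13.6] top z -39.7 z far/near -39.5 -39.6
bay -1 4709 rect [ 435.  -177.4] [80.2 44.6] 3.3 S [-82.8  -3.9] N [-21.7  21.8] z [ 97.1 100.6 101.3]
bay 1 1127 rect [ 494.6 -173.8] [18.4 44.4] 2.7 S [ 7.9 25.2] N [-21.5  22. ] z [91.5 93.1 93.7]
2:81 4:82 6:82 8:83 10:92 12:90 14:66 16:- 18:- 20:- 22:63 24:63 26:63 28:63 30:63 32:63 34:63 36:64 38:64 40:- 42:- 44:- 46:- 48:- 50:- 52:- 54:- 56:- 58:- 60:- 62:- 64:- 66:- 68:- 70:- 72:- 74:- 76:- 78:- 80:- 82:- 84:- 86:- 88:- 90:- 92:-
pos [ 525.3 -174.6   92. ] F [-1.2  0.2 -2.4] w 26.2 t 18.05
shift [0.016 0.024 0.24 ] turn [-0.    -0.    -0.001]
```

Emit:
{"method": "jog_arm", "body": {
  "plan": [
    [15,[0.014,0.022,0],[0,0,0]],
    [15,[0.014,0.022,0],[0,0,0]],
    [15,[0.014,0.022,0.1],[0,0,0]],
    [15,[0.014,0.022,0.22],[0,0,0]],
    [15,[0.014,0.022,0.22],[0,0,0]],
    [15,[0.014,0.022,0.22],[0,0,0]]
  ]
}}

```text
clock: 18.8
position: [523.6, -171.6, 70.1]
ee_rot: [-0.029, 1.0, -0.0, -0.0]
contact_force: [0.5, -0.1, -1.7]
gripper_width: 26.3
grasp_force: 61.7
```

```bash
python3 -c "
from h import *
from bench import *
get_image('wrist');go(523.6,-172.3,64,93.3)"
```

```text
pos [ 523.8 -171.6   70.4] F [ 0.2  0.5 -1.1] w 26.8 t 18.85
shift [ 0.002 -0.007  0.064] turn [-0.     0.     0.001]
```

Emit:
{"method": "jog_arm", "body": {
  "plan": [
    [15,[0,-0.006,0.02],[0,0,0]],
    [15,[0,-0.006,0.05],[0,0,0]],
    [15,[0,-0.006,0.05],[0,0,0]]
  ]
}}

```text
clock: 19.23
position: [523.3, -172.1, 65.1]
ee_rot: [-0.029, 1.0, 0.0, -0.0]
contact_force: [-0.7, 0.1, -2.6]
gripper_width: 26.8
grasp_force: 61.7
```

Emit:
{"method": "jog_arm", "body": {
  "plan": [
    [15,[0,0,0.02],[0,0,0]],
    [15,[0,0,0.05],[0,0,0]],
    [15,[0,0,0.05],[0,0,0]]
  ]
}}

```text
clock: 19.6
position: [523.3, -172.1, 60.0]
ee_rot: [-0.029, 1.0, 0.0, -0.0]
contact_force: [0.1, -0.1, -2.2]
gripper_width: 26.5
grasp_force: 61.6
```

Emit:
{"method": "jog_arm", "body": {
  "plan": [
    [15,[0,0,0.02],[0,0,0]],
    [15,[0,0,0.04],[0,0,0]],
    [15,[0,0,0.04],[0,0,0]]
  ]
}}

```text
clock: 19.98
position: [523.1, -172.1, 56.1]
ee_rot: [-0.029, 1.0, 0.0, -0.0]
contact_force: [-0.0, 0.4, -2.0]
gripper_width: 26.5
grasp_force: 61.7
```

Running free in the shaft. The lips are next, from about 54 mm.

Emit:
{"method": "jog_arm", "body": {
  "plan": [
    [15,[0,0,0.02],[0,0,0]],
    [15,[0,0,0.04],[0,0,0]],
    [15,[0,0,0.04],[0,0,0]]
  ]
}}

```text
clock: 20.35
position: [523.4, -172.3, 52.8]
ee_rot: [-0.029, 1.0, -0.0, -0.0]
contact_force: [-4.5, -1.6, 4.6]
gripper_width: 26.7
grasp_force: 62.6
```

Emit:
{"method": "jog_arm", "body": {
  "plan": [
    [15,[0,0,0.02],[0,0,0]],
    [15,[0,0,0.04],[0,0,0]],
    [15,[0,0,0.04],[0,0,0]]
  ]
}}

```text
clock: 20.72
position: [524.0, -172.5, 49.9]
ee_rot: [-0.03, 1.0, -0.0, 0.001]
contact_force: [-4.5, 0.8, 9.8]
gripper_width: 26.4
grasp_force: 63.4
```

Emit:
{"method": "jog_arm", "body": {
  "plan": [
    [15,[0,0,0.02],[0,0,0]],
    [15,[0,0,0.04],[0,0,0]],
    [15,[0,0,0.04],[0,0,0]]
  ]
}}

```text
clock: 21.1
position: [524.1, -172.7, 46.6]
ee_rot: [-0.03, 1.0, -0.001, 0.001]
contact_force: [-6.0, -0.3, 15.1]
gripper_width: 26.9
grasp_force: 63.8
```

Emit:
{"method": "jog_arm", "body": {
  "plan": [
    [15,[0,0,0.02],[0,0,0]],
    [15,[0,0,0.04],[0,0,0]],
    [15,[0,0,0.04],[0,0,0]]
  ]
}}

```text
clock: 21.48
position: [524.1, -172.9, 43.0]
ee_rot: [-0.03, 1.0, -0.001, 0.001]
contact_force: [-6.1, -1.0, 10.2]
gripper_width: 26.4
grasp_force: 63.4
```

Emit:
{"method": "jog_arm", "body": {
  "plan": [
    [15,[0.005,0,0.02],[0,0,0]],
    [15,[0.005,0,0.04],[0,0,0]],
    [15,[0.005,0,0.04],[0,0,0]]
  ]
}}

```text
clock: 21.85
position: [524.0, -172.8, 38.3]
ee_rot: [-0.03, 1.0, -0.001, 0.001]
contact_force: [-4.0, -1.7, 11.3]
gripper_width: 26.7
grasp_force: 64.0
```

Emit:
{"method": "jog_arm", "body": {
  "plan": [
    [15,[0.003,0,0.02],[0,0,0]],
    [15,[0.003,0,0.04],[0,0,0]],
    [15,[0.003,0,0.04],[0,0,0]]
  ]
}}

```text
clock: 22.22
position: [524.0, -172.8, 34.4]
ee_rot: [-0.03, 1.0, -0.001, 0.001]
contact_force: [-3.9, -1.6, 11.9]
gripper_width: 26.6
grasp_force: 64.0
```

Emit:
{"method": "jog_arm", "body": {
  "plan": [
    [15,[0,0,0.02],[0,0,0]],
    [15,[0,0,0.04],[0,0,0]],
    [15,[0,0,0.04],[0,0,0]]
  ]
}}

```text
clock: 22.6
position: [524.1, -172.8, 30.5]
ee_rot: [-0.03, 1.0, -0.001, 0.001]
contact_force: [-4.0, -1.5, 11.6]
gripper_width: 26.8
grasp_force: 64.1
```

```bash
python3 -c "
from h import *
s,d=wrist();print(s['position'],s['contact_force']);held(d)"
```

```text
[ 524.06331666 -172.80598546   30.45697735] [-4.01778826 -1.5175803  11.56948018]
held n 2183 rect [14.1 -0.1 28.  18.7 90. ] far x 23.7 y range [-13.7  13.7] top z -39.8 z far/near -39.8 -39.7
```

Now 1.5 mm and then 1 mm steps towards the expected snap at about 24.5.

Emit:
{"method": "jog_arm", "body": {
  "plan": [
    [15,[0,0,0.015],[0,0,0]],
    [15,[0,0,0.03],[0,0,0]],
    [15,[0,0,0.03],[0,0,0]]
  ]
}}

```text
clock: 23.02
position: [524.0, -172.8, 27.5]
ee_rot: [-0.03, 1.0, -0.001, 0.001]
contact_force: [-4.6, -1.1, 12.5]
gripper_width: 26.5
grasp_force: 64.3
```

Emit:
{"method": "jog_arm", "body": {
  "plan": [
    [15,[0,0,0.015],[0,0,0]],
    [15,[0,0,0.015],[0,0,0]]
  ]
}}

```text
clock: 23.28
position: [524.1, -172.8, 26.1]
ee_rot: [-0.03, 1.0, -0.001, 0.001]
contact_force: [-4.2, -0.7, 12.5]
gripper_width: 26.7
grasp_force: 64.3
```

Emit:
{"method": "jog_arm", "body": {
  "plan": [
    [15,[0,0,0.01],[0,0,0]],
    [15,[0,0,0.01],[0,0,0]]
  ]
}}

```text
clock: 23.52
position: [524.1, -172.8, 24.5]
ee_rot: [-0.03, 1.0, -0.001, 0.002]
contact_force: [-1.0, -2.2, 4.5]
gripper_width: 26.4
grasp_force: 63.2
```

It snapped: 12.5 down to 4.5 N. I'll go 1 mm further, ease back and release.

Emit:
{"method": "jog_arm", "body": {
  "plan": [
    [15,[0,0,0.01],[0,0,0]],
    [15,[0,0,0.01],[0,0,0]]
  ]
}}

```text
clock: 23.78
position: [524.0, -172.7, 22.4]
ee_rot: [-0.029, 1.0, -0.0, 0.001]
contact_force: [0.6, -4.4, 4.3]
gripper_width: 26.5
grasp_force: 63.1
```

Emit:
{"method": "jog_arm", "body": {
  "plan": [
    [15,[0,0,-0.01],[0,0,0]],
    [15,[0,0,-0.02],[0,0,0]],
    [15,[0,0,-0.02],[0,0,0]]
  ]
}}

```text
clock: 24.15
position: [523.9, -172.3, 23.7]
ee_rot: [-0.029, 1.0, -0.0, 0.001]
contact_force: [2.6, -5.2, 0.9]
gripper_width: 26.9
grasp_force: 62.2
```

Emit:
{"method": "jog_arm", "body": {
  "plan": [
    [40,[0,0,0],[0,0,0]],
    [42,[0,0,0],[0,0,0]],
    [42,[0,0,0],[0,0,0]],
    [42,[0,0,-0.1],[0,0,0]],
    [42,[0,0,-0.4],[0,0,0]],
    [42,[0,0,-0.8],[0,0,0]],
    [42,[0,0,-1],[0,0,0]],
    [42,[0,0,-1],[0,0,0]]
  ]
}}

```text
clock: 25.15
position: [524.0, -172.2, 126.2]
ee_rot: [-0.029, 1.0, -0.0, 0.003]
contact_force: [0.4, 0.4, -0.7]
gripper_width: 42.1
grasp_force: 0.0
```

Emit:
{"method": "jog_arm", "body": {
  "plan": [
    [42,[0,-0.4,-0.3],[0,0,0]],
    [42,[0,-0.9,-0.3],[0,0,0]],
    [42,[0,-0.9,-0.3],[0,0,0]]
  ]
}}

```text
clock: 25.52
position: [527.2, -264.2, 152.4]
ee_rot: [-0.027, 1.0, 0.0, -0.001]
contact_force: [0.8, 0.3, -0.1]
gripper_width: 42.0
grasp_force: 0.0
```

Run:
```python
from h import *
s,d=wrist();print(s["position"],s["contact_force"],s["clock"]);prof(d,47);prof(d,-48)
cv2.imwrite("pics/w6.png",cv2.resize(d["img"][80:400,200:520,::-1],(560,560)))
```

```text
[ 527.17484009 -264.23728132  152.38988023] [ 0.76933922  0.31681411 -0.1310521 ] 25.525
2:80 4:81 6:81 8:82 10:81 12:89 14:85 16:- 18:- 20:67 22:63 24:64 26:63 28:63 30:63 32:62 34:64 36:63 38:63 40:63 42:63 44:63 46:64 48:63 50:63 52:63 54:64 56:64 58:63 60:63 62:64 64:63 66:63 68:63 70:63 72:67 74:73 76:78 78:86 80:90 82:92 84:92 86:- 88:- 90:81 92:-
-93:89 -91:90 -89:90 -87:- -85:101 -83:99 -81:96 -79:89 -77:82 -75:77 -73:71 -71:71 -69:71 -67:70 -65:70 -63:71 -61:71 -59:71 -57:71 -55:71 -53:71 -51:71 -49:71 -47:71 -45:71 -43:71 -41:71 -39:71 -37:71 -35:71 -33:71 -31:70 -29:70 -27:71 -25:71 -23:72 -21:77 -19:82 -17:89 -15:96 -13:99 -11:100 -9:90 -7:90 -5:89 -3:53
```

View pics/w6.png

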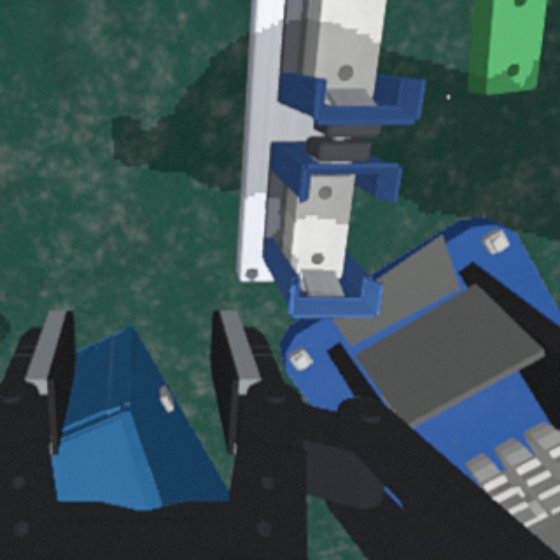

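Both dies lie level under their lips: the far one at (320,225) with its top at about 63 mm, the near one at (345,60) with its top at about 71 mm. The fingers are clear, so I'm handing in.

```bash
python3 -c "
from bench import *
print(job_done())"
```

```text
the job is handed in; nothing more can be done
None
```

Both dies are loaded, one per bay and level under the lips with the fingers clear, and the job was handed in at about 25.5 s; the hand-in call gave no verdict.

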